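# Put the washed cutlery away in its tray

### The job

Put the washed cutlery from the draining tray away in the wooden cutlery tray: lay the fork, the knife, the spoon and the teaspoon each in the bay that already holds one of its kind, flat on the floor of the bay beside that piece, right way up and the same way round. Lay the pieces down rather than letting them fall, and leave the mug where it stands.

Things in the scene. Friction and masses are not known exactly. Their poses are not given: they have to be found in the camera images.
- fork: loose steel table fork, 196 long, three-tined head 25 wide, 50 g. Origin: underside, mid-length. x along it to the head, z up from its upper face, y to its left. Grip the handle at the origin: 11 wide, 3.5 to 10.5 above the origin. Starts loose on a flat dark grey ribbed draining tray (340 x 276, 5 high, rim 8 high), fingers' room on both sides.
- knife: loose steel table knife lying flat, 215 long, 80 g; blade 20 wide, 2 thick; handle (x -107 to +12) 17 wide. Origin: underside, mid-length. x along it to the head, z up from its upper face, y to its left. Grip the handle at the origin: 0 to 8 above it. Starts loose on a flat dark grey ribbed draining tray (340 x 276, 5 high, rim 8 high), fingers' room on both sides.
- spoon: loose steel table spoon, 196 long, bowl 38 wide, 9 high, 60 g. Origin: underside, mid-length. x along it to the head, z up from its upper face, y to its left. Grip the handle at the origin: 11 wide, 3.5 to 10.5 above the origin. Starts loose on a flat dark grey ribbed draining tray (340 x 276, 5 high, rim 8 high), fingers' room on both sides.
- teaspoon: loose steel teaspoon, 140 long, bowl 28 wide, 7 high, 30 g. Origin: underside, mid-length. x along it to the head, z up from its upper face, y to its left. Grip the handle at the origin: 9 wide, 3 to 9 above the origin. Starts loose on a flat dark grey ribbed draining tray (340 x 276, 5 high, rim 8 high), fingers' room on both sides.
- tray: fixed open wooden cutlery tray 338 (x) x 292 (y), walls 45 high, inner floor 8 up, dividers 32 high. Origin: centre of underside, z up, y left. Three long bays 232 (x) x 88 (y) centred at x +45, y +94, 0, -94; one cross bay for teaspoons 84 (x) x 280 (y) centred at x -119. The piece lying in a bay shows its kind; which long bay is for forks, knives or spoons varies.
- stored_fork: the fork already in its long bay, fixed; shape, size, origin and axes as the loose fork. Head to the tray's +x, 24 left (+y) of the bay's centre line, so the free room is on its right: the other fork fits at about y -40 in this one's frame, same height, 28 from the divider or wall beyond it.
- stored_knife: the knife already in its long bay, fixed; shape, size, origin and axes as the loose knife. Head to the tray's +x, 24 left (+y) of the bay's centre line, so the free room is on its right: the other knife fits at about y -40 in this one's frame, same height, 28 from the divider or wall beyond it.
- stored_spoon: the spoon already in its long bay, fixed; shape, size, origin and axes as the loose spoon. Head to the tray's +x, 24 left (+y) of the bay's centre line, so the free room is on its right: the other spoon fits at about y -40 in this one's frame, same height, 28 from the divider or wall beyond it.
- stored_teaspoon: the teaspoon already in the cross bay, fixed; shape, size, origin and axes as the loose one. Bowl to the tray's +y, 22 from the bay's centre line towards the tray's outer wall (-x), so the free room is on its right: the other teaspoon fits at about y -36 in this one's frame, same height, 28 from the divider beyond it.
- mug: striped white mug, 88 across, 92 high, with a handle, standing at the robot's right beyond the cutlery; a bystander. Origin: underside, z up.
Mind the look-alikes: they are no part of the job. What is shaped like the teaspoon but blue is not meant.

How it is judged:
By the outcome, as a careful person would: the job done as asked, in the order asked, and still so for the second after the job is handed in, with the robot touching nothing.
It also fails if it takes over 99 s, if anything falls off the work surface, if the arm or the gripper's body presses on something with over 40 N, if the wrist force passes 120 N, or if a joint passes its speed limit or range.

### The arm

A 6-joint arm with a two-finger parallel gripper is mounted at the origin on the work surface; the furniture and walls round the work are solid. World frame = base frame: x ahead of the robot, y to its left, z up, the work surface at z = 0. Lengths are in m, angles in rad, forces in N, time in s.
With the tool pointing down it reaches from about 0.375 to 0.9 m from the base axis. Payload 3.1 kg.
Tool frame: the origin (TCP) lies between the finger pads; the fingertips stand manip.finger_overhang ahead of it and the grasp point (between the pads) lies 5 mm behind it (manip.finger_overhang is the distance from the TCP to the fingertips, in m); z points along the fingers, y is the line along which they close (so a half turn about z gives the same grasp; the last joint's range is limited). The gripper opens to 85 mm and grips with 20 to 120 N. Pads are 22 mm wide; open, the fingers measure 114 mm over their backs; the gripper's body (76 mm by 85 mm) begins 54 mm behind the grasp point. The pads swing forward as they close: fully open they stand 13 mm farther back than shut.
Start: joints at [-1.321, 0.527, 1.433, -0, 1.181, -0.178], TCP at [0.259, -0.569, 0.245] pointing down, gripper open.
Joint ranges: [-3.08, 3.08], [-0.75, 2.2], [0.22, 2.44], [-1.43, 4.57], [0, 2.65], [-2.85, 2.85]. Speed limits (rad/s): [2.79, 2.79, 3.14, 3.14, 3.14, 3.14].

### API

Orientations are given as a unit quaternion [x, y, z, w].
In Python, from station import manip gives the robot as it stands.
- The arm moves only by the tool drive_tool, never from a script. Its argument "plan" is a list of rows, each a list of 7 numbers: the shift along the tool's x, y, z in m, then the turn, a rotation vector about the tool's x, y, z in degrees, then the opening, from -1 (shut) to 1 (fully open). In form: [[x, y, z, wx, wy, wz, gripper], ...]. A call has 1 to 10 rows; each row shifts and turns the commanded pose from where the row before left it, along the tool's axes as they then stand; what a row does not reach is not made up. A row lasts 1/10 s, in which the tool goes at most 50 mm and 8.59 degrees, less where a joint would pass 70% of its speed; a pose out of reach is approached as far as the arm can. A call is refused whole if a number of a shift passes 0.05 or a number of a turn 8.59, either way. A call with a gripper value outside its range is refused whole. The fingers move at their own pace and stop on an object; "newtons" is the grip in N (left out, the last holds). Time passes only in rows, so rows that do not move let the fingers close. It gives the time, the measured TCP pose, the force, the opening and the grip force at its end, in the units of the state.
- manip.sense(): the state, without advancing time (a new reading comes with each control period).
- manip.snapshot(name): name is "scene" or "top" or "wrist"; returns a dict with "image" (480x640x3 uint8, red, green, blue), "z_map" (480x640 float32, m along the optical axis (not along the pixel's ray), 0 where there is no reading), "fov_y" (degrees; the focal length in pixels is half the picture's height over the tangent of half this angle, whatever the lens; pixels are square), "cx", "cy" (the principal point, pixels), "k1" (the pictures are not rectified: a ray, as slopes to the right and down, at radius r is drawn at 1 + k1 r^2 times it, then the intrinsics apply), "extrinsics" (4x4, takes a point from camera to world coordinates); the wrist camera has in their place "mount" (4x4, takes a point from camera to tool coordinates, whose origin is the TCP and whose axes are the flange's). Camera axes: x right, y up, looking along -z (the intrinsics and any distortion apply to the point x, -y, -z); pixel columns grow to the right and rows downward; lengths in m; the calibration is good to about 2 mm. A picture is of the moment at which its call begins: read the wrist's pose just before it.
- manip.sign_off(): hands the job in; it is judged then, once.
The state is a dict: "t": time; "q": joint angles; "qd": joint speeds; "tau": joint torques, N m; "tcp_pos": TCP position; "tool_rot": TCP orientation; "force": force on the tool from outside, world axes, zero at the start; "ft_torque": the same for the moment, N m; "finger_gap": opening from 0.0 (shut) to 1.0 (fully open); "gripper_force": force on a finger pad.
Only numpy, scipy, OpenCV 4.12 (cv2) and the standard library are available. Lean on these libraries where they do the work, as an engineer would, in place of code of your own. Each camera call takes 0.05 s, during which the arm holds its last target. There are 200 camera calls.

## Working session

There is one attempt and no reset: what is moved stays moved. The work goes in short steps, Python scripts to look and compute and a tool call to move; the robot and the scene stay as the last step left them, time stands still between calls to the robot, and variables do not carry over. Pictures are saved under pics/ and viewed, at most 14 in all, crops included, and the job is handed in when it is done.

Besides the shell and the picture viewer there is one more tool, called as a command line: name --pt "numbers of a row" for each row, then --argument value for the rest. drive_tool: Moves the arm, as the interface text tells. Its arguments: {"type":"object","properties":{"plan":{"type":"array"},"newtons":{"type":"number"}},"required":["plan"]}

```bash
mkdir -p pics; cat > h.py <<'E'
import numpy as np, cv2, pickle
from station import manip
def snap(n,fn):
    s=manip.sense(); d=manip.snapshot(n); d['s']=s
    cv2.imwrite('pics/%s.png'%fn,d['image'][:,:,::-1]); pickle.dump(d,open('pics/%s.pkl'%fn,'wb')); return d
def load(fn): return pickle.load(open('pics/%s.pkl'%fn,'rb'))
def ext(d):
    if 'extrinsics' in d: return np.array(d['extrinsics'])
    from scipy.spatial.transform import Rotation as R
    T=np.eye(4);T[:3,:3]=R.from_quat(d['s']['tool_rot']).as_matrix();T[:3,3]=d['s']['tcp_pos'];return T@np.array(d['mount'])
def rays(d,uv):
    uv=np.atleast_2d(np.array(uv,float)); f=240/np.tan(np.radians(d['fov_y'])/2)
    p=(uv-[d['cx'],d['cy']])/f; q=p.copy()
    for _ in range(20): q=p/(1+d['k1']*(q**2).sum(1,keepdims=True))
    return np.c_[q[:,0],-q[:,1],-np.ones(len(q))]
def atz(d,uv,z):   # intersect with plane z
    T=ext(d); r=rays(d,uv)@T[:3,:3].T; o=T[:3,3]; return o+r*((z-o[2])/r[:,2])[:,None]
def cloud(d):
    v,u=np.mgrid[:480,:640]; uv=np.c_[u.ravel(),v.ravel()]; T=ext(d)
    z=d['z_map'].ravel()
    return ((rays(d,uv)*z[:,None])@T[:3,:3].T+T[:3,3]).reshape(480,640,3)
E
python3 - <<'E'
from h import *
d=snap('top','top0'); snap('scene','scene0')
print({k:v for k,v in d.items() if k not in('image','z_map')}, manip.finger_overhang)
E
```

```text
{'fov_y': 55.35235869835533, 'cx': 319.3169013692299, 'cy': 239.46893487930043, 'k1': -0.08195291283152735, 'extrinsics': array([[ 0.01244023,  0.9965129 , -0.08250624,  0.35633305],
       [-0.99960842,  0.01446222,  0.02395498, -0.084822  ],
       [ 0.02506467,  0.08217592,  0.9963026 ,  1.17332917],
       [ 0.        ,  0.        ,  0.        ,  1.        ]]), 's': {'t': 0.0, 'q': array([-1.32148791e+00,  5.28469407e-01,  1.43391968e+00,  4.28441846e-05,
        1.18137088e+00, -1.78500425e-01]), 'qd': array([-0.00059015,  0.00024277,  0.00171407, -0.00202252, -0.00034717,
        0.00042484]), 'tau': array([-7.57846283e-04, -4.42355275e+01, -1.78021842e+01, -3.17891836e-04,
        8.49585427e-03, -8.38104029e-06]), 'tcp_pos': array([ 0.25916391, -0.56798135,  0.24432606]), 'tool_rot': array([ 9.77210704e-01,  2.12268853e-01, -1.85607554e-05, -1.08367646e-03]), 'force': array([0.87467793, 0.3790385 , 0.19365256]), 'ft_torque': array([ 0.02050566,  0.04727993, -0.00111918]), 'gripper_force': 0.0, 'finger_gap': 0.9970740892690916}} 0.014
```

View pics/top0.png

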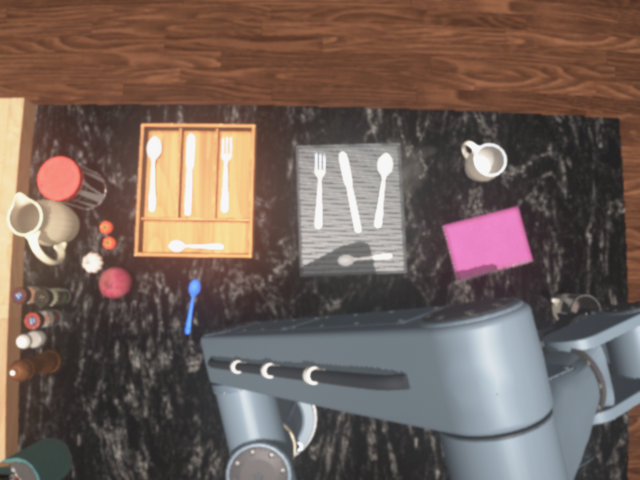

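View pics/scene0.png

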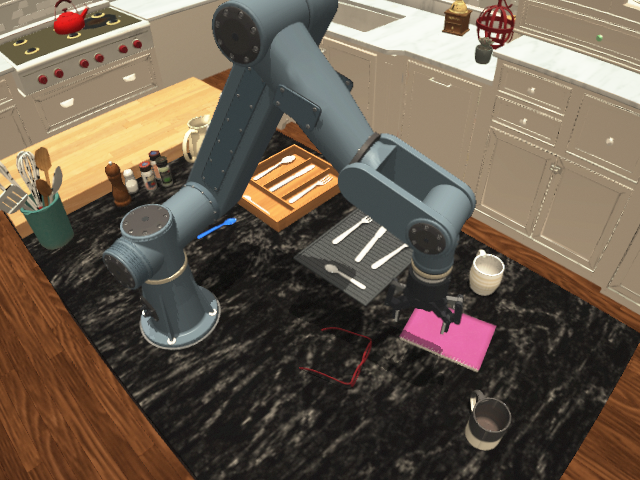

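Top view: wooden tray at (195,190), with the stored spoon on the left at (153,173), knife at (190,173), fork at (226,175) and teaspoon at (195,246). On the draining tray are the fork (320,190), knife (350,192), spoon (384,190) and teaspoon (365,259). The blue teaspoon at (192,305) is a decoy.

```bash
python3 - <<'E'
from h import *
d=load('top0'); im=d['image'][:,:,::-1]
a=cv2.resize(im[145:275,305:405],None,fx=4.5,fy=4.5,interpolation=cv2.INTER_CUBIC)
cv2.imwrite('pics/c1.png',a)
P=cloud(d)
def comp(mask,name,z):
    n,l,st,c=cv2.connectedComponentsWithStats(mask.astype(np.uint8))
    for i in range(1,n):
        if st[i,4]<60: continue
        v,u=np.where(l==i); w=atz(d,np.c_[u,v],z)[:,:2]
        (c,s,an)=cv2.minAreaRect(w.astype(np.float32)*1000)
        m=w.mean(0);e,V=np.linalg.eigh(np.cov((w-m).T)); ax=V[:,1]; t=(w-m)@ax
        mid=m+ax*(t.max()+t.min())/2
        zz=P[v,u,2]
        print(name,st[i],'rect',np.round(c,1),np.round(s,1),'mid',np.round(mid*1000,1),'ang',round(np.degrees(np.arctan2(ax[1],ax[0])),1),'skew',np.round((t**3).mean()*1e6,2),'z',np.round(np.percentile(zz,[5,50,95]),4))
sub=np.zeros((480,640),bool);sub[143:280,296:408]=1
hsv=cv2.cvtColor(im,cv2.COLOR_BGR2HSV); 
bw=(im.min(2)>150)&sub; comp(bw,'loose',0.01)
sub[:]=0;sub[255:270,335:395]=1; comp((im.min(2)>95)&sub,'tsp',0.01)
sub[:]=0;sub[125:258,137:254]=1; comp((hsv[:,:,1]<60)&(im.min(2)>140)&sub,'stored',0.014)
wd=(hsv[:,:,1]>80)&(hsv[:,:,0]<25)&(P[:,:,2]>0.04)&(P[:,:,2]<0.05); wd[:, :130]=0;wd[:,260:]=0
q=P[wd];print('tray',cv2.minAreaRect(q[:,:2].astype(np.float32)*1000),np.median(q[:,2]))
r=P[150:270,300:400,2];print('drain',np.percentile(r,[2,25,50,75,98]))
m=P[130:190,455:515];k=m[...,2]>.05;print('mug',m[k].mean(0),m[k].min(0),m[k].max(0))
E
```

```text
loose [  299   147   105   124 10501] rect [ 532.9 -191.8] [323.  261.4] mid [ 533.6 -196.8] ang -158.3 skew 79.08 z [-0.0011  0.0035  0.0137]
tsp [335 255  60  15 900] rect [ 396.7 -229.1] [ 35.8 151.4] mid [ 396.7 -229.1] ang 90.7 skew -0.39 z [-0.0006  0.0043  0.0142]
stored [184 133  12  83 673] rect [617.9 224.8] [215.5  24.6] mid [617.9 225.3] ang 179.7 skew 21.14 z [0.0073 0.0134 0.0178]
stored [146 136  16  76 625] rect [618.1 317.9] [197.7  39.5] mid [618.1 320.2] ang -179.3 skew 69.1 z [0.0062 0.0139 0.0201]
stored [220 137  13  76 611] rect [617.6 129.5] [196.8  29. ] mid [617.6 131.8] ang 179.7 skew 38.76 z [0.0054 0.0119 0.0195]
stored [168 240  56  12 377] rect [432.5 201.7] [ 28.  140.6] mid [431.6 201.6] ang 89.9 skew -19.62 z [0.0062 0.0126 0.0182]
tray ((572.9761352539062, 201.8787841796875), (293.62615966796875, 340.3554992675781), 89.95703887939453) 0.044447324865608095
drain [-0.00206758  0.00152132  0.00350402  0.00604318  0.01566291]
mug [ 0.64559475 -0.51170798  0.09932695] [ 0.35633305 -0.57060851  0.05003584] [ 0.70164052 -0.084822    1.17332917]
```

View pics/c1.png

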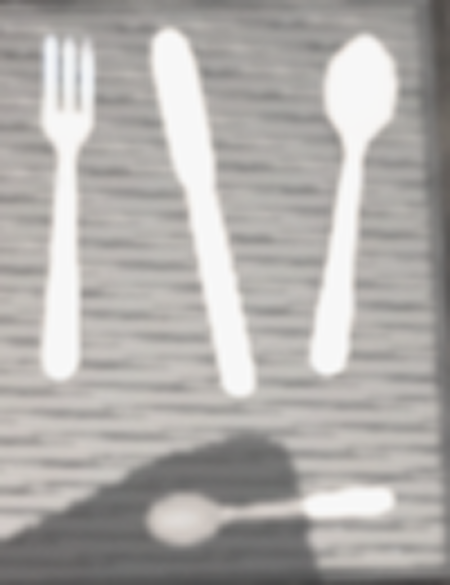

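Fork, knife and spoon heads all point to +x (up), and the teaspoon bowl points to +y (left), so no flips are needed. Next I'll move to a wrist view above the draining tray.

drive_tool --pt "0 0 -0.03 0 0 8.17 1" --pt "0 0 -0.03 0 0 8.17 1" --pt "0 0 -0.03 0 0 8.16 1"

```text
t: 0.4
tcp_pos: [0.2592, -0.5682, 0.3355]
tool_rot: [1.0, -0.003, -0.0, -0.001]
force: [0.4, 0.1, -0.2]
finger_gap: 0.997
gripper_force: 0.0
```

drive_tool --pt "0.021 -0.037 0 0 0 0 1" --pt "0.021 -0.037 0 0 0 0 1" --pt "0.021 -0.037 0 0 0 0 1" --pt "0.021 -0.037 0 0 0 0 1" --pt "0.021 -0.037 0 0 0 0 1" --pt "0.021 -0.037 0 0 0 0 1" --pt "0.021 -0.037 0 0 0 0 1" --pt "0.021 -0.037 0 0 0 0 1" --pt "0.021 -0.037 0 0 0 0 1" --pt "0.021 -0.037 0 0 0 0 1"

```text
t: 1.4
tcp_pos: [0.4696, -0.1968, 0.335]
tool_rot: [1.0, 0.0, -0.0, -0.0]
force: [0.6, -0.1, 0.1]
finger_gap: 0.997
gripper_force: 0.0
```

drive_tool --pt "0 0 0 0 0 0 1" --pt "0 0 0 0 0 0 1" --pt "0 0 0 0 0 0 1"

```text
t: 1.7
tcp_pos: [0.4688, -0.1994, 0.3351]
tool_rot: [1.0, -0.0, -0.0, 0.0]
force: [0.6, -0.6, -1.0]
finger_gap: 0.994
gripper_force: 0.0
```

```bash
python3 - <<'E'
from h import *
d=snap('wrist','w0');print(d['s']['tcp_pos'],d['s']['tool_rot'],np.round(d['mount'],3),d['fov_y'])
print(np.round(atz(d,[[0,0],[639,0],[0,479],[639,479]],0.01),3))
E
```

```text
[ 0.46882474 -0.19935314  0.33508953] [ 9.99999897e-01 -2.38264726e-04 -3.56923615e-04  1.46808560e-04] [[ 0.     0.946  0.324  0.084]
 [ 1.    -0.     0.    -0.   ]
 [ 0.     0.324 -0.946 -0.129]
 [ 0.     0.     0.     1.   ]] 60.794342421400664
[[ 0.674  0.138  0.01 ]
 [ 0.675 -0.544  0.01 ]
 [-0.015  0.329  0.01 ]
 [-0.017 -0.74   0.01 ]]
```

View pics/w0.png

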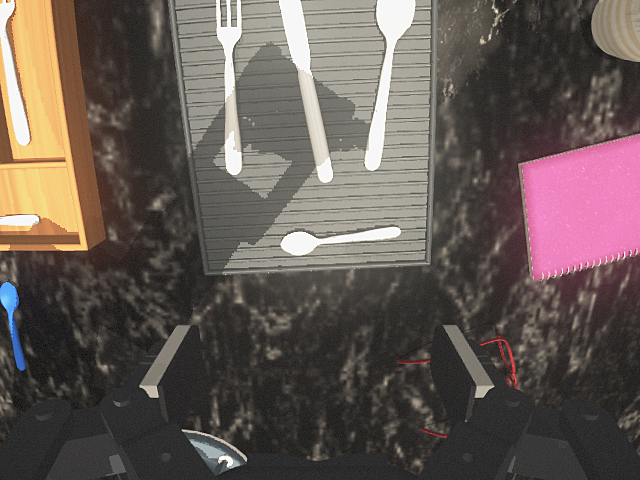

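The wrist view shows the fork (230,90), knife (308,100), spoon (388,90) and teaspoon (340,239), but the heads are cut off at the top. I'll move forward 110 mm and segment.

drive_tool --pt "0.037 0 0 0 0 0 1" --pt "0.037 0 0 0 0 0 1" --pt "0.036 0 0 0 0 0 1" --pt "0 0 0 0 0 0 1" --pt "0 0 0 0 0 0 1" --pt "0 0 0 0 0 0 1"

```text
t: 2.35
tcp_pos: [0.5779, -0.1994, 0.3349]
tool_rot: [1.0, -0.001, -0.001, -0.0]
force: [-0.2, -0.9, -0.7]
finger_gap: 0.997
gripper_force: 0.0
```

```bash
cat > seg.py <<'E'
from h import *
import sys
d=snap('wrist',sys.argv[1]); im=d['image'][:,:,::-1]
P=cloud(d)
mx=cv2.GaussianBlur(im,(3,3),0).min(2)
v,u=np.mgrid[:480,:640]; W=atz(d,np.c_[u.ravel(),v.ravel()],0.012).reshape(480,640,3)
m=(mx>int(sys.argv[2]))&(W[...,0]>.375)&(W[...,0]<.69)&(W[...,1]>-.32)&(W[...,1]<-.07)&(v<300)
m=cv2.morphologyEx(m.astype(np.uint8),cv2.MORPH_OPEN,np.ones((3,3)))
n,l,st,_=cv2.connectedComponentsWithStats(m)
o=im.copy()
for i in range(1,n):
    if st[i,4]<300: continue
    v1,u1=np.where(l==i); w=W[v1,u1,:2]; mm=w.mean(0)
    e,V=np.linalg.eigh(np.cov((w-mm).T)); ax=V[:,1]; ax=ax*np.sign(ax[np.argmax(abs(ax))])
    t=(w-mm)@ax; s=(w-mm)@np.array([-ax[1],ax[0]])
    mid=(t.max()+t.min())/2; L=np.ptp(t)
    # handle axis near middle, centre of the handle at several stations (mid coordinates)
    st_=[(round(x*1000),round((s[abs(t-mid-x)<.004].max()+s[abs(t-mid-x)<.004].min())*500,1),round(np.ptp(s[abs(t-mid-x)<.004])*1000,1)) for x in (-.055,-.04,-.02,0,.02,.04,.055)]
    zz=P[v1,u1,2]
    print(st[i],'mid',np.round((mm+ax*mid)*1000,1),'L %.1f'%(L*1000),'ang %.2f'%np.degrees(np.arctan2(ax[1],ax[0])),'(x,off,width)',st_,'z',np.round(np.percentile(zz,[5,50,95])*1000,1))
    o[l==i]=(0,0,255)
cv2.imwrite('pics/%s_s.png'%sys.argv[1],np.hstack([o])[:330])
E
python3 seg.py w1 170
```

```text
[ 351   79   73  184 4505] mid [ 589.  -274.4] L 209.0 ang -6.98 (x,off,width) [(-55, np.float64(2.4), np.float64(16.4)), (-40, np.float64(2.3), np.float64(14.3)), (-20, np.float64(2.6), np.float64(11.9)), (0, np.float64(-12.2), np.float64(40.7)), (20, np.float64(2.4), np.float64(8.9)), (40, np.float64(-5.1), np.float64(58.3)), (55, np.float64(-4.3), np.float64(53.5))] z [ 1.1  9.8 15.8]
[ 280   86   53  187 2984] mid [ 577.4 -188.6] L 214.5 ang 11.78 (x,off,width) [(-55, np.float64(0.0), np.float64(17.9)), (-40, np.float64(-0.0), np.float64(17.7)), (-20, np.float64(0.3), np.float64(17.0)), (0, np.float64(-0.6), np.float64(14.4)), (20, np.float64(0.7), np.float64(18.1)), (40, np.float64(0.0), np.float64(18.9)), (55, np.float64(-0.1), np.float64(19.5))] z [ 8.5 11.  13.8]
[ 223  120   23  145 1540] mid [ 565.7 -108.5] L 165.0 ang -0.55 (x,off,width) [(-55, np.float64(-0.1), np.float64(15.2)), (-40, np.float64(-0.0), np.float64(14.1)), (-20, np.float64(-0.1), np.float64(9.6)), (0, np.float64(0.2), np.float64(9.0)), (20, np.float64(0.1), np.float64(9.2)), (40, np.float64(0.2), np.float64(9.0)), (55, np.float64(-0.6), np.float64(21.9))] z [ 8.1 12.5 17. ]
```

View pics/w1_s.png

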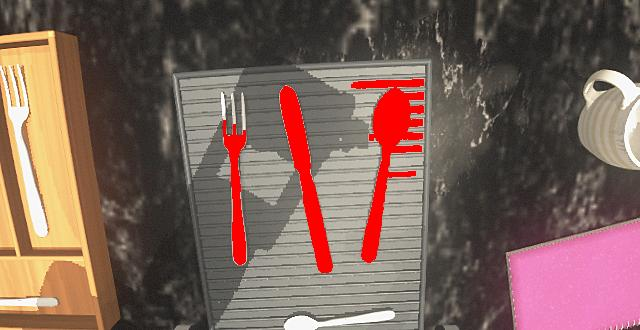

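```bash
sed -i "s/^d=snap.*/import os\nd=load(sys.argv[1]) if os.path.exists('pics\/%s.pkl'%sys.argv[1]) else snap('wrist',sys.argv[1])\nim=d['image'][:,:,::-1]/; s/float64//" seg.py; sed -i 's/^    print(st\[i\]/    st_=[tuple(map(float,a)) for a in st_]\n    print(st[i]/' seg.py
for a in "w1 215" "w1 135" "w0 170"; do echo == $a; python3 seg.py $a; done; python3 - <<'E'
from h import *
d=load('w1'); print('mount corners'); print(np.round(atz(d,[[236,262],[232,92]],.01),4))
E
```

```text
== w1 215
[ 362   89   48  173 2798] mid [ 583.2 -270.9] L 194.2 ang -6.81 (x,off,width) [(-55.0, 0.3, 15.3), (-40.0, -0.0, 12.5), (-20.0, -0.3, 10.7), (0.0, 0.0, 9.2), (20.0, -0.4, 6.9), (40.0, 0.7, 22.1), (55.0, 0.3, 36.3)] z [ 7.8 11.7 16.3]
== w1 135
[  194    79   231   197 25628] mid [ 576.4 -208.7] L 252.6 ang 103.50 (x,off,width) [(-55.0, 7.5, 218.4), (-40.0, 4.3, 220.0), (-20.0, 37.0, 146.4), (0.0, 39.7, 132.6), (20.0, -5.6, 216.1), (40.0, 24.9, 147.6), (55.0, 21.6, 148.4)] z [ 0.9  3.3 14. ]
[ 241  271  177   16 1394] mid [ 463.9 -213.5] L 213.0 ang 92.93 (x,off,width) [(-55.0, 0.4, 10.5), (-40.0, -0.3, 10.8), (-20.0, -0.2, 10.6), (0.0, 0.1, 10.7), (20.0, 0.3, 10.5), (40.0, -0.5, 10.6), (55.0, -0.0, 10.9)] z [0.8 2.4 5.6]
[ 235  282  182   15 1329] mid [ 449.9 -209.4] L 221.2 ang 92.96 (x,off,width) [(-55.0, -0.3, 10.9), (-40.0, 0.1, 10.9), (-20.0, -0.3, 9.7), (0.0, -0.5, 10.7), (20.0, -0.3, 11.0), (40.0, -0.2, 10.7), (55.0, -0.2, 9.7)] z [0.8 2.5 5.7]
[294 293 122   7 569] mid [ 439.7 -245.6] L 148.6 ang 90.58 (x,off,width) [(-55.0, 0.8, 5.5), (-40.0, -0.8, 8.2), (-20.0, -
[... 881 characters left out ...]
98 (x,off,width) [(-55.0, -0.3, 13.7), (-40.0, -0.0, 13.0), (-20.0, 0.1, 10.2), (0.0, 0.2, 8.9), (20.0, 0.6, 6.9), (40.0, 0.4, 27.2), (55.0, 0.0, 28.6)] z [ 2.6 10.7 14.7]
mount corners
[[ 0.485  -0.1029  0.01  ]
 [ 0.6768 -0.1102  0.01  ]]Traceback (most recent call last):
  File "seg.py", line 20, in <module>
    st_=[(round(x*1000),round((s[abs(t-mid-x)<.004].max()+s[abs(t-mid-x)<.004].min())*500,1),round(np.ptp(s[abs(t-mid-x)<.004])*1000,1)) for x in (-.055,-.04,-.02,0,.02,.04,.055)]
                               ~~~~~~~~~~~~~~~~~~~~~~~~^^
    return umr_maximum(a, axis, None, out, keepdims, initial, where)
ValueError: zero-size array to reduction operation maximum which has no identity
```

Measured poses:

| Piece | x (mm) | y (mm) | Angle (°) |
|---|---|---|---|
| Fork | 580 | −108.7 | −0.8 |
| Knife | 577.4 | −188.6 | 11.9 |
| Spoon | 583 | −271 | −6.9 |
| Teaspoon | 406 | −227 | 97 |

The lengths match the given sizes. I'll start with the fork.

drive_tool --pt "0.002 -0.045 0 0 0 0.8 0" --pt "0 -0.0457 0 0 0 0 0" --pt "0 0 0.05 0 0 0 0" --pt "0 0 0.05 0 0 0 0" --pt "0 0 0.05 0 0 0 0" --pt "0 0 0.05 0 0 0 0" --pt "0 0 0.05 0 0 0 0" --pt "0 0 0.03 0 0 0 0" --pt "0 0 0.014 0 0 0 0" --pt "0 0 0 0 0 0 0"

```text
t: 3.4
tcp_pos: [0.5805, -0.108, 0.0402]
tool_rot: [1.0, -0.007, -0.002, -0.001]
force: [-0.7, -0.8, -0.3]
finger_gap: 0.501
gripper_force: 0.0
```

drive_tool --pt "0 0 0.006 0 0 0 0" --pt "0 0 0.006 0 0 0 0" --pt "0 0 0.006 0 0 0 0" --pt "0 0 0 0 0 0 0" --pt "0 0 0 0 0 0 0"

```text
t: 3.9
tcp_pos: [0.582, -0.1079, 0.0237]
tool_rot: [1.0, -0.007, 0.0, 0.0]
force: [0.3, 0.2, 0.3]
finger_gap: 0.497
gripper_force: 0.0
```

drive_tool --pt "-0.001 0 0.003 0 0 0 0" --pt "0 0 0 0 0 0 0" --pt "0 0 0 0 0 0 -1" --pt "0 0 0 0 0 0 -1" --pt "0 0 0 0 0 0 -1" --pt "0 0 0 0 0 0 -1" --pt "0 0 0 0 0 0 -1" --pt "0 0 0 0 0 0 -1" --newtons 40

```text
t: 4.7
tcp_pos: [0.581, -0.1079, 0.0205]
tool_rot: [1.0, -0.007, 0.0, 0.0]
force: [-0.3, 0.4, 2.7]
finger_gap: 0.109
gripper_force: 40.0
```

drive_tool --pt "0 0 -0.01 0 0 0 -1" --pt "0 0 -0.03 0 0 0 -1" --pt "0 0 -0.04 0 0 0 -1" --pt "0 0 -0.03 0 0 -0.8 -1" --pt "0.007 -0.03 -0.01 0 0 0 -1" --pt "0.01 -0.045 0 0 0 0 -1" --pt "0.01 -0.045 0 0 0 0 -1" --pt "0.01 -0.045 0 0 0 0 -1" --pt "0 -0.035 0 0 0 0 -1" --pt "0 0 0 0 0 0 -1"

```text
t: 5.7
tcp_pos: [0.617, 0.097, 0.1406]
tool_rot: [1.0, 0.003, -0.0, -0.001]
force: [-0.5, -0.5, -0.4]
finger_gap: 0.11
gripper_force: 39.7
```

drive_tool --pt "0 0 0 0 0 0 -1" --pt "0 0 0 0 0 0 -1"

```text
t: 5.9
tcp_pos: [0.6177, 0.0912, 0.1404]
tool_rot: [1.0, -0.0, -0.0, 0.0]
force: [0.5, -0.9, -0.8]
finger_gap: 0.109
gripper_force: 39.7
```

```bash
python3 - <<'E'
from h import *
d=snap('wrist','w2');print(d['s']['tcp_pos'],d['s']['tool_rot'])
E
```

```text
[0.61765646 0.09122451 0.14044607] [ 9.99999947e-01 -2.10994424e-04 -1.27517080e-04  2.11466176e-04]
```

View pics/w2.png

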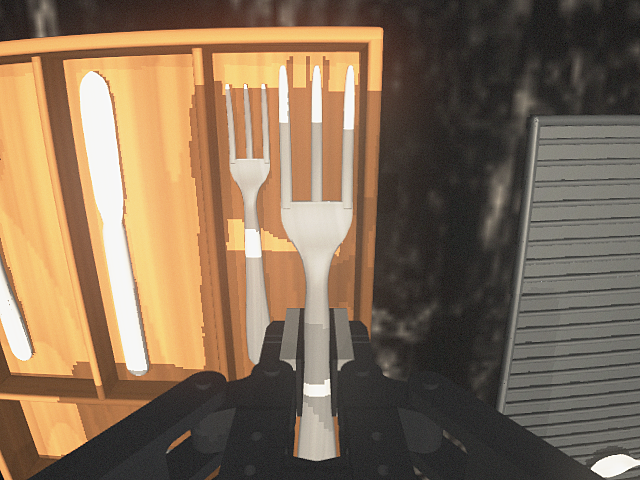

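The fork is held straight and level, with the stored fork's middle tine tip at (246,84). I'll check the stored pieces in wrist-camera coordinates.

```bash
python3 - <<'E'
from h import *
d=load('w2')
print('stored fork tip,neck(252,215),tail(253,362)',np.round(atz(d,[[246,84],[252,215],[254,364]],.014),4))
print('knife tip,tail',np.round(atz(d,[[95,71],[138,375]],.014),4))
print('held tip, neck', np.round(atz(d,[[318,66],[317,250]],.130),4))
print('divider top 32mm (205,60) wall 45 inner (362,60)',np.round(atz(d,[[205,60]],.032),4),np.round(atz(d,[[364,60]],.045),4))
E
```

```text
stored fork tip,neck(252,215),tail(253,362) [[0.7145 0.1328 0.014 ]
 [0.6347 0.1328 0.014 ]
 [0.5213 0.1375 0.014 ]]
knife tip,tail [[0.7245 0.224  0.014 ]
 [0.5096 0.2274 0.014 ]]
held tip, neck [[0.7138 0.0908 0.13  ]
 [0.6519 0.0911 0.13  ]]
divider top 32mm (205,60) wall 45 inner (362,60) [[0.7264 0.1517 0.032 ]] [[0.7245 0.0671 0.045 ]]
```

drive_tool --pt "0 -0.001 0.03 0 0 0 -1" --pt "0 0 0.03 0 0 0 -1" --pt "0 0 0.025 0 0 0 -1" --pt "0 0 0.015 0 0 0 -1" --pt "0 0 0.008 0 0 0 -1" --pt "0 0 0.005 0 0 0 -1" --pt "0 0 0 0 0 0 -1" --pt "0 0 0 0 0 0 -1"

```text
t: 6.75
tcp_pos: [0.6186, 0.0931, 0.0283]
tool_rot: [1.0, 0.0, 0.001, 0.0]
force: [0.6, 0.6, 0.7]
finger_gap: 0.116
gripper_force: 39.7
```

drive_tool --pt "0 0 0.002 0 0 0 -1" --pt "0 0 0.002 0 0 0 -1" --pt "0 0 0 0 0 0 -1" --pt "0 0 0 0 0 0 -1"

```text
t: 7.15
tcp_pos: [0.618, 0.0932, 0.0235]
tool_rot: [1.0, 0.0, 0.0, -0.0]
force: [0.6, 0.6, -0.0]
finger_gap: 0.112
gripper_force: 39.8
```

drive_tool --pt "0 0 0.0005 0 0 0 -1" --pt "0 0 0 0 0 0 -1" --pt "0 0 0 0 0 0 -0.7" --pt "0 0 0 0 0 0 -0.6" --pt "0 0 0 0 0 0 -0.5" --pt "0 0 0 0 0 0 -0.5" --pt "0 0 0 0 0 0 -0.5"

```text
t: 7.85
tcp_pos: [0.6177, 0.0931, 0.0226]
tool_rot: [1.0, 0.0, -0.0, 0.0]
force: [0.7, 0.8, -0.1]
finger_gap: 0.247
gripper_force: 0.0
```

drive_tool --pt "0 0 -0.01 0 0 0 -0.5" --pt "0 0 -0.03 0 0 0 -0.5" --pt "0 0 -0.04 0 0 0 -0.4" --pt "0 0 -0.04 0 0 0 0" --pt "0 0.041 0 0 0 0 0" --pt "-0.01 0.048 0 0 0 0 0" --pt "-0.01 0.048 0 0 0 0 0" --pt "-0.01 0.048 0 0 0 0 0" --pt "-0.01 0.048 0 0 0 0 0" --pt "0 0.0485 0 0 0 0 0"

```text
t: 8.85
tcp_pos: [0.5762, -0.1897, 0.1436]
tool_rot: [1.0, -0.0, -0.001, -0.0]
force: [0.8, -0.2, -0.3]
finger_gap: 0.497
gripper_force: 0.0
```

drive_tool --pt "0 0 0.03 0 0 -6 0" --pt "0 0 0.03 0 0 -5.9 0" --pt "0 0 0.025 0 0 0 0" --pt "0 0 0.01 0 0 0 0" --pt "0 0 0 0 0 0 0" --pt "0 0 0 0 0 0 0"

```text
t: 9.45
tcp_pos: [0.5786, -0.1885, 0.0488]
tool_rot: [0.995, 0.104, 0.001, 0.0]
force: [-0.3, -0.2, 1.4]
finger_gap: 0.499
gripper_force: 0.0
```

```bash
python3 - <<'E'
from h import *
from scipy.spatial.transform import Rotation as R
s=manip.sense();r=R.from_quat(s['tool_rot']);print(s['tcp_pos'],np.round(r.inv().apply(np.array([.5774,-.1886,.021])-s['tcp_pos']),4),np.round(r.as_matrix(),3))
d=snap('top','top1'); im=d['image'][:,:,::-1]
cv2.imwrite('pics/c2.png',cv2.resize(im[115:275,130:410],None,fx=2.8,fy=2.8,interpolation=cv2.INTER_CUBIC))
E
```

```text
[ 0.57861681 -0.18853157  0.04882053] [-0.0012 -0.0002  0.0278] [[ 0.978  0.207  0.001]
 [ 0.207 -0.978 -0.001]
 [ 0.001  0.001 -1.   ]]
```

View pics/c2.png

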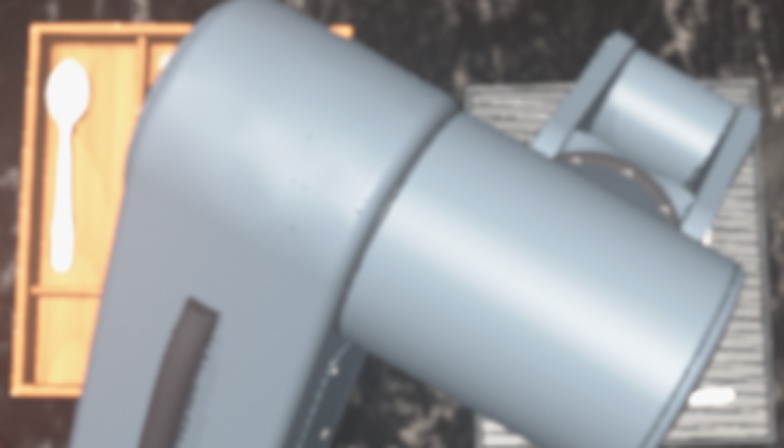

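The arm hides the view here, so I'll check the fork with the wrist camera on the way back. Gripping the knife.

drive_tool --pt "-0.001 0 0.012 0 0 0 0" --pt "0 0 0.01 0 0 0 0" --pt "0 0 0.006 0 0 0 0" --pt "0 0 0 0 0 0 0" --pt "0 0 0 0 0 0 0"

```text
t: 10.0
tcp_pos: [0.5768, -0.1885, 0.0194]
tool_rot: [0.995, 0.104, -0.0, -0.0]
force: [0.0, -0.0, -0.1]
finger_gap: 0.497
gripper_force: 0.0
```

drive_tool --pt "0 0 0 0 0 0 -1" --pt "0 0 0 0 0 0 -1" --pt "0 0 0 0 0 0 -1" --pt "0 0 0 0 0 0 -1" --pt "0 0 0 0 0 0 -1"

```text
t: 10.5
tcp_pos: [0.5772, -0.1887, 0.0202]
tool_rot: [0.995, 0.104, 0.0, 0.0]
force: [0.3, 0.2, 2.9]
finger_gap: 0.182
gripper_force: 40.8
```

drive_tool --pt "0 0 -0.01 0 0 0 -1" --pt "0 0 -0.03 0 0 0 -1" --pt "0 0 -0.04 0 0 6 -1" --pt "0 0 -0.04 0 0 5.9 -1" --pt "0 -0.04 0 0 0 0 -1" --pt "0.01 -0.045 0 0 0 0 -1" --pt "0.01 -0.048 0 0 0 0 -1" --pt "0.01 -0.048 0 0 0 0 -1" --pt "0.01 -0.048 0 0 0 0 -1" --pt "0 -0.048 0 0 0 0 -1"

```text
t: 11.5
tcp_pos: [0.618, 0.0903, 0.1404]
tool_rot: [1.0, -0.0, 0.001, 0.0]
force: [1.0, -0.2, -1.4]
finger_gap: 0.184
gripper_force: 40.4
```

drive_tool --pt "0 -0.048 0 0 0 0 -1" --pt "0 -0.035 0 0 0 0 -1" --pt "0 -0.0147 0 0 0 0 -1" --pt "0 0 0 0 0 0 -1" --pt "0 0 0 0 0 0 -1" --pt "0 0 0 0 0 0 -1"

```text
t: 12.1
tcp_pos: [0.617, 0.1842, 0.1398]
tool_rot: [1.0, -0.001, -0.0, 0.0]
force: [0.4, 0.8, -1.1]
finger_gap: 0.182
gripper_force: 40.4
```

```bash
python3 - <<'E'
from h import *
d=snap('wrist','w3');print(d['s']['tcp_pos'],d['s']['tool_rot'])
E
```

```text
[0.61698307 0.18417078 0.139804  ] [ 9.99999536e-01 -8.84038973e-04 -2.06066720e-04  3.22586457e-04]
```

View pics/w3.png

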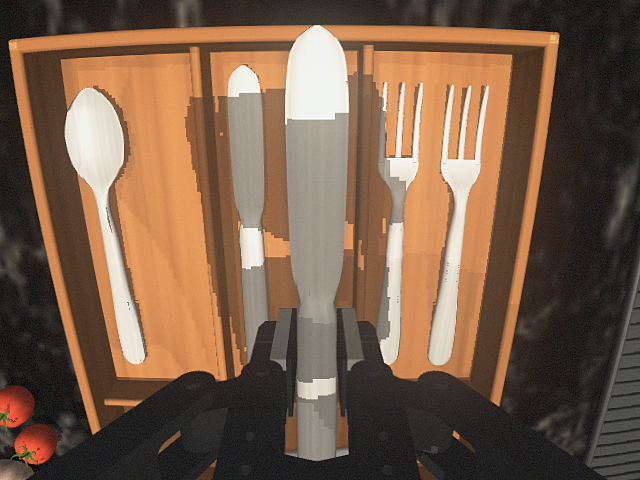

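The fork lies beside the stored fork, at (465,220) next to (400,220), with its tips level. The knife is straight in the grip over its bay. Lowering.

drive_tool --pt "0.0005 -0.0015 0.03 0 0 0 -1" --pt "0 0 0.03 0 0 0 -1" --pt "0 0 0.025 0 0 0 -1" --pt "0 0 0.015 0 0 0 -1" --pt "0 0 0.008 0 0 0 -1" --pt "0 0 0.005 0 0 0 -1" --pt "0 0 0 0 0 0 -1" --pt "0 0 0 0 0 0 -1"

```text
t: 12.95
tcp_pos: [0.6182, 0.1877, 0.0278]
tool_rot: [1.0, 0.0, 0.001, -0.0]
force: [0.4, 0.2, -1.1]
finger_gap: 0.183
gripper_force: 40.4
```

drive_tool --pt "0 0 0.002 0 0 0 -1" --pt "0 0 0 0 0 0 -1" --pt "0 0 0 0 0 0 -1" --pt "0 0 0 0 0 0 -1"

```text
t: 13.35
tcp_pos: [0.6174, 0.1877, 0.0251]
tool_rot: [1.0, 0.0, 0.0, -0.0]
force: [-0.4, -0.3, -1.4]
finger_gap: 0.18
gripper_force: 40.4
```

drive_tool --pt "0 0.0015 0.001 0 0 0 -1" --pt "0 0 0.0008 0 0 0 -1" --pt "0 0 0 0 0 0 -1" --pt "0 0 0 0 0 0 -1"

```text
t: 13.75
tcp_pos: [0.6174, 0.1859, 0.0233]
tool_rot: [1.0, 0.0, 0.0, 0.0]
force: [-0.3, -0.4, 1.6]
finger_gap: 0.179
gripper_force: 40.7
```

drive_tool --pt "0 0 0 0 0 0 -0.6" --pt "0 0 0 0 0 0 -0.5" --pt "0 0 0 0 0 0 -0.45" --pt "0 0 0 0 0 0 -0.45" --pt "0 0 0 0 0 0 -0.45"

```text
t: 14.25
tcp_pos: [0.6173, 0.1862, 0.0229]
tool_rot: [1.0, 0.0, -0.0, -0.0]
force: [0.3, 1.1, 0.0]
finger_gap: 0.277
gripper_force: 0.0
```

drive_tool --pt "0 0 -0.01 0 0 0 -0.45" --pt "0 0 -0.03 0 0 0 -0.45" --pt "0 0 -0.04 0 0 0 -0.4" --pt "0 0 -0.04 0 0 0 0" --pt "0 0.045 0 0 0 0 0" --pt "-0.01 0.048 0 0 0 0 0" --pt "-0.01 0.048 0 0 0 0 0" --pt "-0.01 0.048 0 0 0 0 0" --pt "-0.004 0.048 0 0 0 0 0" --pt "0 0.048 0 0 0 0 0"

```text
t: 15.25
tcp_pos: [0.5825, -0.1005, 0.144]
tool_rot: [1.0, 0.0, 0.0, -0.0]
force: [0.6, 0.2, -0.3]
finger_gap: 0.502
gripper_force: 0.0
```

drive_tool --pt "0 0.048 0 0 0 0 0" --pt "0 0.048 0 0 0 0 0" --pt "0 0.048 0 0 0 0 0" --pt "0 0.028 0 0 0 0 0" --pt "0 0 0.03 0 0 6.9 0" --pt "0 0 0.03 0 0 0 0" --pt "0 0 0.025 0 0 0 0" --pt "0 0 0.01 0 0 0 0" --pt "0 0 0 0 0 0 0" --pt "0 0 0 0 0 0 0"

```text
t: 16.25
tcp_pos: [0.5842, -0.2712, 0.0491]
tool_rot: [0.998, -0.06, 0.001, 0.0]
force: [-0.1, -0.1, -0.1]
finger_gap: 0.502
gripper_force: 0.0
```

```bash
cat > to.py <<'E'
from h import *
import sys
from scipy.spatial.transform import Rotation as R
s=manip.sense();r=R.from_quat(s['tool_rot']);M=r.as_matrix()
print(s['tcp_pos'],np.round(r.inv().apply(np.array([float(a) for a in sys.argv[1:4]])-s['tcp_pos']),4),'psi',np.degrees(np.arctan2(M[1,0],M[0,0])))
E
python3 to.py .5832 -.2709 .0205
```

```text
[ 0.58419081 -0.27119958  0.04913844] [-0.0011 -0.0002  0.0286] psi -6.875074738307566
```

drive_tool --pt "-0.001 0 0.012 0 0 0 0" --pt "0 0 0.01 0 0 0 0" --pt "0 0 0.006 0 0 0 0" --pt "0 0 0 0 0 0 0" --pt "0 0 0 0 0 0 0"

```text
t: 16.75
tcp_pos: [0.5824, -0.2707, 0.0197]
tool_rot: [0.998, -0.06, -0.0, -0.0]
force: [0.9, -0.8, 0.7]
finger_gap: 0.499
gripper_force: 0.0
```

drive_tool --pt "0 0 0 0 0 0 -1" --pt "0 0 0 0 0 0 -1" --pt "0 0 0 0 0 0 -1" --pt "0 0 0 0 0 0 -1" --pt "0 0 0 0 0 0 -1" --pt "0 0 0 0 0 0 -1"

```text
t: 17.35
tcp_pos: [0.5827, -0.271, 0.0205]
tool_rot: [0.998, -0.06, 0.0, 0.0]
force: [0.6, -0.5, 4.1]
finger_gap: 0.11
gripper_force: 40.3
```

drive_tool --pt "0 0 -0.01 0 0 0 -1" --pt "0 0 -0.03 0 0 0 -1" --pt "0 0 -0.04 0 0 -6.9 -1" --pt "0 0 -0.04 0 0 0 -1" --pt "0 -0.04 0 0 0 0 -1" --pt "0.01 -0.048 0 0 0 0 -1" --pt "0.01 -0.048 0 0 0 0 -1" --pt "0.01 -0.048 0 0 0 0 -1" --pt "0.005 -0.048 0 0 0 0 -1" --pt "0 -0.048 0 0 0 0 -1"

```text
t: 18.35
tcp_pos: [0.6178, 0.0111, 0.1403]
tool_rot: [1.0, 0.0, 0.0, 0.0]
force: [0.8, -0.2, -0.9]
finger_gap: 0.111
gripper_force: 39.9
```

drive_tool --pt "0 -0.048 0 0 0 0 -1" --pt "0 -0.048 0 0 0 0 -1" --pt "0 -0.048 0 0 0 0 -1" --pt "0 -0.048 0 0 0 0 -1" --pt "0 -0.048 0 0 0 0 -1" --pt "0 -0.031 0 0 0 0 -1" --pt "0 0 0 0 0 0 -1" --pt "0 0 0 0 0 0 -1" --pt "0 0 0 0 0 0 -1"

```text
t: 19.25
tcp_pos: [0.617, 0.2791, 0.1399]
tool_rot: [1.0, -0.0, -0.0, 0.0]
force: [0.0, 0.1, -1.2]
finger_gap: 0.112
gripper_force: 39.9
```

```bash
python3 to.py .6175 .280 .0235; python3 - <<'E'
from h import *
snap('wrist','w4')
E
```

```text
[0.61704334 0.27910033 0.13989509] [ 0.0006 -0.001   0.1164] psi -0.03209476013274687
```

View pics/w4.png

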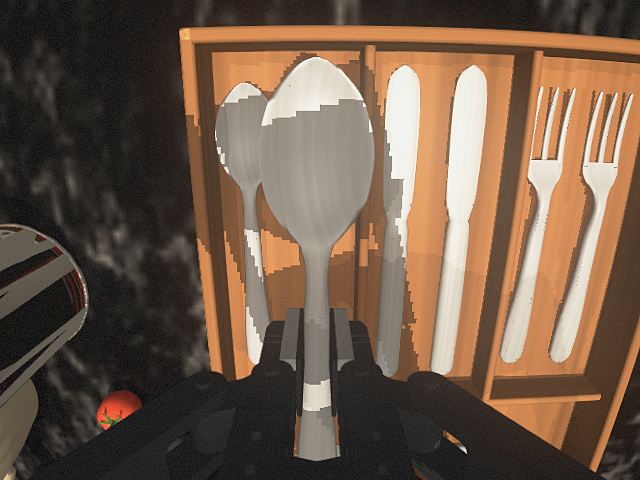

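The knife at (460,220) lies parallel to and level with the stored knife. The spoon is straight in the grip. Lowering it.

drive_tool --pt "0.0005 0 0.03 0 0 0 -1" --pt "0 0 0.03 0 0 0 -1" --pt "0 0 0.025 0 0 0 -1" --pt "0 0 0.015 0 0 0 -1" --pt "0 0 0.008 0 0 0 -1" --pt "0 0 0.005 0 0 0 -1" --pt "0 0 0 0 0 0 -1" --pt "0 0 0 0 0 0 -1"

```text
t: 20.1
tcp_pos: [0.6187, 0.2804, 0.0281]
tool_rot: [1.0, 0.0, 0.001, -0.0]
force: [0.3, 1.1, 0.4]
finger_gap: 0.113
gripper_force: 39.9
```

drive_tool --pt "0 0 0.002 0 0 0 -1" --pt "0 0 0.001 0 0 0 -1" --pt "0 0 0 0 0 0 -1" --pt "0 0 0 0 0 0 -1"

```text
t: 20.5
tcp_pos: [0.6178, 0.2804, 0.0242]
tool_rot: [1.0, 0.0, 0.0, -0.0]
force: [0.1, 0.1, -1.2]
finger_gap: 0.112
gripper_force: 39.9
```

drive_tool --pt "0 0 0.0008 0 0 0 -1" --pt "0 0 0 0 0 0 -1" --pt "0 0 0 0 0 0 -0.7" --pt "0 0 0 0 0 0 -0.6" --pt "0 0 0 0 0 0 -0.5" --pt "0 0 0 0 0 0 -0.5" --pt "0 0 0 0 0 0 -0.5"

```text
t: 21.2
tcp_pos: [0.6178, 0.2802, 0.0232]
tool_rot: [1.0, 0.0, -0.0, 0.0]
force: [-0.8, 0.1, 0.1]
finger_gap: 0.249
gripper_force: 0.0
```

drive_tool --pt "0 0 -0.01 0 0 0 -0.5" --pt "0 0 -0.03 0 0 0 -0.5" --pt "0 0 -0.04 0 0 0 -0.4" --pt "0 0 -0.04 0 0 0 0" --pt "-0.019 0.046 0 0 0 0 0" --pt "-0.019 0.046 0 0 0 0 0" --pt "-0.019 0.046 0 0 0 0 0" --pt "-0.019 0.046 0 0 0 0 0" --pt "-0.019 0.046 0 0 0 0 0" --pt "-0.019 0.046 0 0 0 0 0"

```text
t: 22.2
tcp_pos: [0.5033, 0.0027, 0.1442]
tool_rot: [1.0, 0.0, 0.001, 0.0]
force: [0.5, -0.7, -0.3]
finger_gap: 0.502
gripper_force: 0.0
```

drive_tool --pt "-0.019 0.046 0 0 0 0 0" --pt "-0.019 0.046 0 0 0 0 0" --pt "-0.019 0.046 0 0 0 0 0" --pt "-0.019 0.046 0 0 0 0 0" --pt "-0.0216 0.047 0 0 0 0 0" --pt "0 0 0 0 0 -8.5 0" --pt "0 0 0 0 0 -8.5 0" --pt "0 0 0 0 0 -8.5 0" --pt "0 0 0 0 0 -8.5 0" --pt "0 0 0 0 0 -8.5 0"

```text
t: 23.2
tcp_pos: [0.4072, -0.2256, 0.144]
tool_rot: [0.931, 0.365, 0.0, 0.001]
force: [0.2, -0.3, 0.0]
finger_gap: 0.498
gripper_force: 0.0
```

drive_tool --pt "0 0 0 0 0 -8.5 0" --pt "0 0 0 0 0 -8.5 0" --pt "0 0 0 0 0 -8.5 0" --pt "0 0 0 0 0 -8.5 0" --pt "0 0 0 0 0 -8.5 0" --pt "0 0 0 0 0 -8.5 0" --pt "0 0 0 0 0 -3.5 0" --pt "0 0 0 0 0 0 0" --pt "0 0 0 0 0 0 0"

```text
t: 24.1
tcp_pos: [0.4072, -0.2254, 0.1437]
tool_rot: [0.663, 0.749, 0.0, 0.001]
force: [0.6, -0.1, -0.2]
finger_gap: 0.5
gripper_force: 0.0
```

```bash
python3 to.py .4062 -.2268 .0205; python3 - <<'E'
from h import *
d=snap('wrist','w5')
E
```

```text
[ 0.40721375 -0.22538366  0.14373243] [-0.0012 -0.0013  0.1232] psi 96.93039689066553
```

View pics/w5.png

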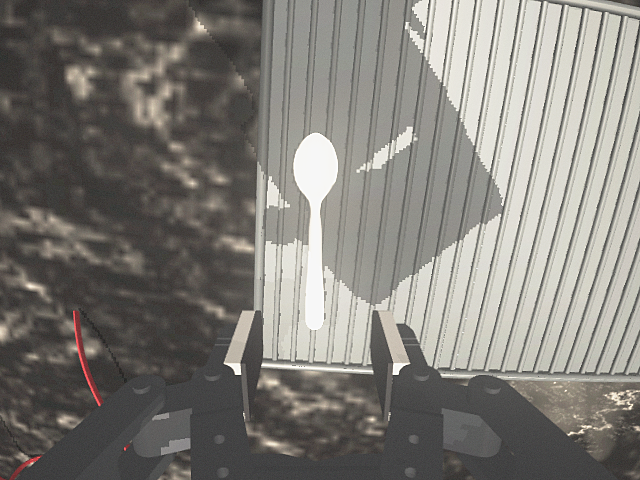

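The teaspoon at (315,230) is aligned with the tool. I'll narrow the opening to clear the tray rim, then descend.

drive_tool --pt "-0.001 -0.001 0.03 0 0 0 -0.4" --pt "0 0 0.03 0 0 0 -0.4" --pt "0 0 0.025 0 0 0 -0.4" --pt "0 0 0.01 0 0 0 -0.4" --pt "0 0 0 0 0 0 -0.4" --pt "0 0 0 0 0 0 -0.4"

```text
t: 24.75
tcp_pos: [0.4065, -0.2266, 0.0487]
tool_rot: [0.663, 0.749, -0.0, 0.0]
force: [1.0, -0.3, -0.6]
finger_gap: 0.302
gripper_force: 0.0
```

```bash
python3 to.py .4062 -.2268 .0205
```

```text
[ 0.40650314 -0.22661847  0.04871339] [-0.0001 -0.0003  0.0282] psi 96.99524925084313
```

drive_tool --pt "0 0 0.012 0 0 0 -0.4" --pt "0 0 0.01 0 0 0 -0.4" --pt "0 0 0.006 0 0 0 -0.4" --pt "0 0 0 0 0 0 -0.4" --pt "0 0 0 0 0 0 -0.4"

```text
t: 25.25
tcp_pos: [0.406, -0.2262, 0.02]
tool_rot: [0.663, 0.749, 0.0, -0.0]
force: [0.9, 1.0, 0.4]
finger_gap: 0.302
gripper_force: 0.0
```

drive_tool --pt "0 0 0 0 0 0 -1" --pt "0 0 0 0 0 0 -1" --pt "0 0 0 0 0 0 -1" --pt "0 0 0 0 0 0 -1" --pt "0 0 0 0 0 0 -1"

```text
t: 25.75
tcp_pos: [0.4062, -0.2264, 0.0205]
tool_rot: [0.663, 0.749, -0.0, 0.0]
force: [-0.5, 0.2, 3.3]
finger_gap: 0.088
gripper_force: 39.9
```

drive_tool --pt "0 0 -0.01 0 0 0 -1" --pt "0 0 -0.03 0 0 0 -1" --pt "0 0 -0.04 0 0 7 -1" --pt "0 0 -0.04 0 0 0 -1" --pt "0.042 0.006 0 0 0 0 -1" --pt "0.045 0.01 0 0 0 0 -1" --pt "0.048 0.01 0 0 0 0 -1" --pt "0.048 0.01 0 0 0 0 -1" --pt "0.048 0.01 0 0 0 0 -1" --pt "0.048 0.01 0 0 0 0 -1"

```text
t: 26.75
tcp_pos: [0.462, 0.0546, 0.1408]
tool_rot: [0.707, 0.707, 0.0, 0.0]
force: [1.1, 0.1, -0.2]
finger_gap: 0.09
gripper_force: 39.6
```

drive_tool --pt "0.048 0.005 0 0 0 0 -1" --pt "0.048 0 0 0 0 0 -1" --pt "0.035 0 0 0 0 0 -1" --pt "0.018 0 0 0 0 0 -1" --pt "0 0 0 0 0 0 -1" --pt "0 0 0 0 0 0 -1" --pt "0 0 0 0 0 0 -1"

```text
t: 27.45
tcp_pos: [0.4669, 0.2007, 0.1404]
tool_rot: [0.707, 0.707, -0.0, -0.0]
force: [-0.5, -0.0, -0.9]
finger_gap: 0.09
gripper_force: 39.6
```

```bash
python3 to.py .4675 .2018 .0235; python3 - <<'E'
from h import *
snap('wrist','w6')
E
```

```text
[0.4669002  0.20072448 0.14037551] [0.0011 0.0006 0.1169] psi 89.95546775197923
```

View pics/w6.png

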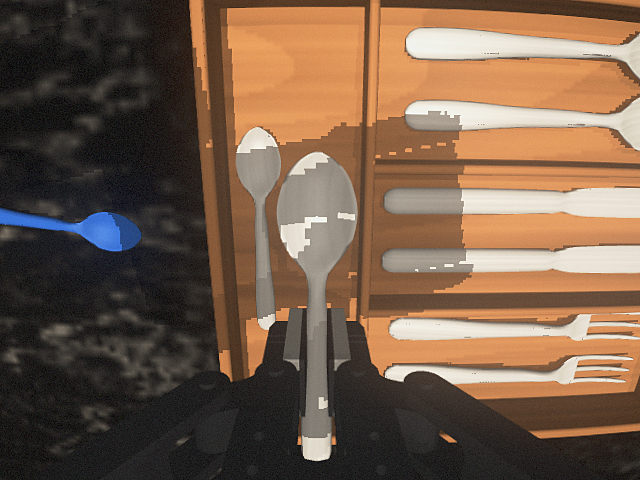

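The spoon, knife and fork lie in parallel pairs in their bays. The teaspoon is straight above the free side of the cross bay. Lowering it.

drive_tool --pt "0.0005 0.0005 0.03 0 0 0 -1" --pt "0 0 0.03 0 0 0 -1" --pt "0 0 0.025 0 0 0 -1" --pt "0 0 0.015 0 0 0 -1" --pt "0 0 0.008 0 0 0 -1" --pt "0 0 0.005 0 0 0 -1" --pt "0 0 0.001 0 0 0 -1" --pt "0 0 0 0 0 0 -1" --pt "0 0 0 0 0 0 -1"

```text
t: 28.4
tcp_pos: [0.4681, 0.2022, 0.027]
tool_rot: [0.707, 0.707, 0.001, 0.0]
force: [-0.3, 0.3, -0.6]
finger_gap: 0.091
gripper_force: 39.6
```

drive_tool --pt "0 0 0.001 0 0 0 -1" --pt "0 0 0.001 0 0 0 -1" --pt "0 0 0 0 0 0 -1" --pt "0 0 0 0 0 0 -1"

```text
t: 28.8
tcp_pos: [0.4676, 0.2022, 0.0243]
tool_rot: [0.707, 0.707, 0.0, 0.0]
force: [-0.0, -0.2, -0.7]
finger_gap: 0.09
gripper_force: 39.6
```

drive_tool --pt "0 0 0.0008 0 0 0 -1" --pt "0 0 0 0 0 0 -1" --pt "0 0 0 0 0 0 -0.7" --pt "0 0 0 0 0 0 -0.6" --pt "0 0 0 0 0 0 -0.5" --pt "0 0 0 0 0 0 -0.5" --pt "0 0 0 0 0 0 -0.5" --pt "0 0 -0.01 0 0 0 -0.5" --pt "0 0 -0.03 0 0 0 -0.5" --pt "0 0 -0.04 0 0 0 -0.5"

```text
t: 29.8
tcp_pos: [0.4663, 0.2018, 0.1034]
tool_rot: [0.707, 0.707, -0.002, -0.001]
force: [-0.1, 0.4, 0.1]
finger_gap: 0.254
gripper_force: 0.0
```

drive_tool --pt "0 0 -0.05 0 0 0 -0.5" --pt "0 0 -0.05 0 0 0 -0.5" --pt "-0.045 0 0 0 0 0 -0.5" --pt "-0.045 0 0 0 0 0 -0.5" --pt "-0.045 0 0 0 0 0 -0.5" --pt "-0.045 0 0 0 0 0 -0.5" --pt "-0.045 0 0 0 0 0 -0.5" --pt "-0.045 0 0 0 0 0 -0.5" --pt "-0.045 0 0 0 0 0 -0.5" --pt "-0.045 0 0 0 0 0 -0.5"

```text
t: 30.8
tcp_pos: [0.4671, -0.1595, 0.2042]
tool_rot: [0.707, 0.707, 0.0, 0.0]
force: [-0.1, 0.0, 0.2]
finger_gap: 0.251
gripper_force: 0.0
```

drive_tool --pt "-0.045 0 0 0 0 0 -0.5" --pt "-0.045 0 0 0 0 0 -0.5" --pt "0 0 0 0 0 0 -0.5" --pt "0 0 0 0 0 0 -0.5" --pt "0 0 0 0 0 0 -0.5"

```text
t: 31.3
tcp_pos: [0.467, -0.2464, 0.2035]
tool_rot: [0.707, 0.707, 0.0, -0.001]
force: [0.2, -1.0, 0.1]
finger_gap: 0.251
gripper_force: 0.0
```

```bash
python3 - <<'E'
from h import *
d=snap('top','top2'); im=d['image'][:,:,::-1]; P=cloud(d)
cv2.imwrite('pics/c3.png',cv2.resize(im[115:270,125:265],None,fx=3.8,fy=3.8,interpolation=cv2.INTER_CUBIC))
hsv=cv2.cvtColor(im,cv2.COLOR_BGR2HSV); sub=np.zeros((480,640),bool);sub[125:258,137:254]=1
n,l,st,_=cv2.connectedComponentsWithStats(((hsv[:,:,1]<60)&(im.min(2)>140)&sub).astype(np.uint8))
for i in range(1,n):
    if st[i,4]<60: continue
    v,u=np.where(l==i); w=atz(d,np.c_[u,v],.014)[:,:2]; c,s,a=cv2.minAreaRect(w.astype(np.float32)*1000); print(np.round(c,1),np.round(s,1),round(a,1),np.round(np.percentile(P[v,u,2],[5,50,95])*1000,1))
E
```

```text
[617.9 224.1] [215.4  23.9] 0.7 [ 7.  13.7 18.3]
[618.3 183.3] [215.3  22.6] 0.4 [ 7.2 13.5 18.2]
[618.3 299.8] [197.6  81.6] 0.7 [ 7.1 14.1 20.2]
[617.5 129.6] [196.8  26. ] 2.0 [ 5.7 12.7 19.9]
[615.5  90.9] [191.6  25.9] 1.8 [ 6.4 14.  20.1]
[439.4 252.5] [ 73.9 171.6] 0.9 [837.9 845.2 851.2]
```

View pics/c3.png

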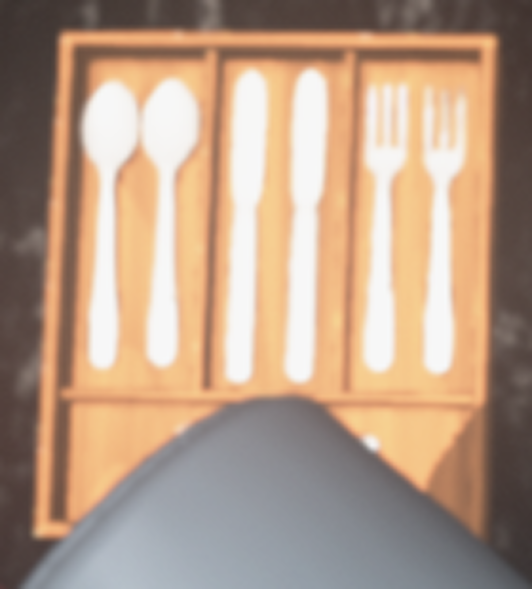

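The three long bays are right. The arm hides the teaspoon, so I'll move aside and check it.

drive_tool --pt "-0.045 0 -0.02 0 0 0 -0.5" --pt "-0.045 0 -0.02 0 0 0 -0.5" --pt "-0.045 -0.03 -0.02 0 0 0 -0.5" --pt "-0.045 -0.03 0 0 0 0 -0.5" --pt "0 0 0 0 0 0 -0.5" --pt "0 0 0 0 0 0 -0.5"

```text
t: 31.95
tcp_pos: [0.4136, -0.4176, 0.2606]
tool_rot: [0.707, 0.707, 0.0, -0.001]
force: [0.3, 0.3, -0.0]
finger_gap: 0.248
gripper_force: 0.0
```

```bash
python3 - <<'E'
from h import *
d=snap('top','top3'); im=d['image'][:,:,::-1]
cv2.imwrite('pics/c4.png',cv2.resize(im[110:320,120:530],None,fx=1.9,fy=1.9,interpolation=cv2.INTER_CUBIC))
E
```

```text
(no output)
```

View pics/c4.png

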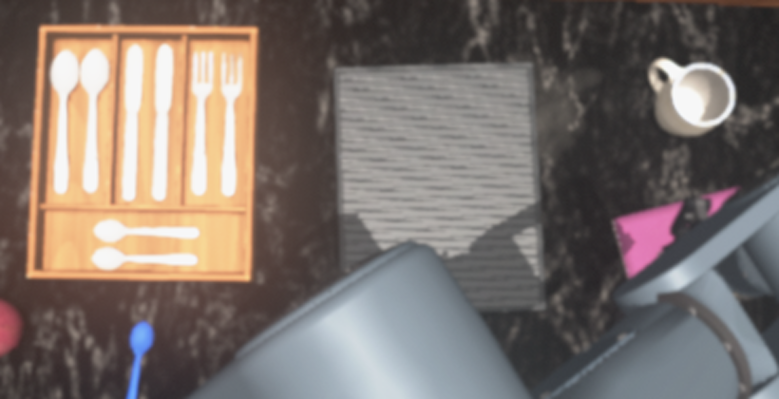

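All four pairs lie parallel in their bays, the teaspoon beside its stored mate at (145,232), and the mug has not moved.

```bash
python3 -c "
from station import manip
print(manip.sign_off())"
```

```text
the job is handed in; nothing more can be done
None
```

The fork, knife, spoon and teaspoon each lie beside their stored mate, right way up and the same way round; the mug was not touched, and the job was handed in at about 32 s of the 99 s limit.

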